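# File the half-sole pattern in the empty slot block

### The arm

A 7-joint arm with a two-finger parallel gripper is mounted at the origin on the work surface. World frame = base frame: x ahead of the robot, y to its left, z up, the work surface at z = 0. Lengths are in m, angles in degrees, forces in N, time in s.
With the tool pointing down it reaches from about 0.425 to 0.8 m from the base axis. Payload 8.3 kg.
Tool frame: the origin (TCP) lies midway between the tips of the shut fingers; the grasp point (between the pads) lies 19 mm behind it; x points along the fingers, y is the direction in which the jaws open and shut, and the axes are right-handed (so a half turn about x gives the same grasp; the last joint's range is limited). The gripper opens to 85 mm and grips with 20 to 120 N. Pads are 22 mm wide; open, the fingers measure 114 mm over their backs; the gripper's body (76 mm by 85 mm) begins 54 mm behind the grasp point. The pads swing forward as they close: fully open they stand 13 mm farther back than shut.
Start: joints at [71.282, 21.967, 0.94, 78.501, -0.361, 79.538, -2.664], TCP at [0.163, -0.603, 0.231] pointing down, gripper open.
Joint ranges: [-169.22, 169.22], [-14.56, 117.87], [-87.37, 89.26], [10.42, 133.3], [-82.24, 262.24], [0.94, 117.77], [-172.7, 172.7]. Speed limits (degrees/s): [136.94, 136.94, 172.46, 172.46, 180, 180, 180].

### API

Orientations are given as [roll, pitch, yaw] about the fixed x, y, z axes, in that order (R = Rz(yaw) Ry(pitch) Rx(roll)).
In Python, from cell import observe, get_image, finish_job gives the robot as it stands.
- The arm moves only by the tool jog_arm, never from a script. Its argument "rows" is a list of rows, each a list of 6 numbers: the shift along the tool's x, y, z in mm, then the turn, a rotation vector about the tool's x, y, z in degrees. In form: [[tx, ty, tz, rx, ry, rz], ...]. A call has exactly 5 rows; each row shifts and turns the commanded pose from where the row before left it, along the tool's axes as they then stand; what a row does not reach is not made up. A row lasts 1/10 s, in which the tool goes at most 50 mm and 8.59 degrees, less where a joint would pass 70% of its speed; a pose out of reach is approached as far as the arm can. A call with a gripper value outside its range is refused whole. "claw" is the finger opening in mm, from 0 to 85.4, set as the call begins (left out, the last holds). The fingers move at their own pace and stop on an object; "force" is the grip in N (left out, the last holds). Time passes only in rows, so rows that do not move let the fingers close, or fill a call up. It gives the time, the measured TCP pose, the force and the opening at its end, in the units of the state.
- observe(): the state, without advancing time (a new reading comes with each control period).
- get_image(name): name is "side" or "top" or "wrist"; returns a dict with "color" (400x640x3 uint8, red, green, blue), "depth" (400x640 float32, m along the optical axis (not along the pixel's ray), 0 where there is no reading), "camera_matrix" (3x3 intrinsics, pixels), "world_from_camera" (4x4, takes a point from camera to world coordinates); the wrist camera has in their place "mount" (4x4, takes a point from camera to tool coordinates, whose origin is the TCP and whose axes are the tool frame's). Camera axes: x right, y down, z forward; pixel columns grow to the right and rows downward; lengths in m; the calibration is good to about 2 mm. A picture is of the moment at which its call begins: read the wrist's pose just before it.
- finish_job(): hands the job in, once; it reports no verdict.
The state is a dict: "clock": time; "joints": joint angles; "qvel": joint speeds; "joint_torque": joint torques, N m; "tcp_pos": TCP position; "tcp_rot": TCP orientation; "wrist_force": force on the tool from outside, world axes, zero at the start; "torque": the same for the moment, N m; "opening": finger opening in m.
Only numpy, scipy, OpenCV 4.12 (cv2) and the standard library are available. Lean on these libraries where they do the work, as an engineer would, in place of code of your own. Each camera call takes 0.05 s, during which the arm holds its last target. There are 200 camera calls.

### The job

Take the half-sole pattern (the taller of the two round-topped plywood patterns leaning on the sloping stand), turn it upright and edge-on to the slot of the empty wooden slot block, and let it stand in that slot with its straight foot fully down on the slot's floor and its round end up. The small heel pattern stays leaning on the stand; let go when the half-sole pattern is home.

Things in the scene. Friction and masses are not known exactly. Their poses are not given: they have to be found in the camera images.
- half_sole: Half-sole pattern: plywood plate 12 mm thick, 84 mm wide, 130 mm high, about 80 g; straight foot, half-round top of radius 42 mm. Origin: centre of the foot's underside; x normal to the plate, y along its width, z from foot to round top. It starts leaning 25 degrees from upright, top towards the robot and its left, in the stand's tray, left or right of the heel pattern.
- empty_block: Empty slot block: fixed dark wood, 80 (x) by 120 (y) by 53 mm high. In its top one slot 24 mm wide (x), 100 mm long (y), 45 mm deep (floor 8 mm above the underside), mouth chamfered 4 mm. Origin: centre of the underside, z up. A like block (fixed), whose slot already holds a like pattern (top 138 mm above the table), stands 150 to 350 mm away.
- heel_pattern: Heel pattern, to be left alone: plywood plate 12 mm thick, 64 mm wide, 70 mm high, half-round top of radius 32 mm, leaning in the same tray, its centre 120 mm beside the half-sole pattern's. Origin and axes as for the half-sole pattern.
- stand: Leaning stand: fixed wooden base 130 (x) by 250 (y) by 12 mm with an open V tray along y, tilted 25 degrees, top towards -x. The patterns' feet rest on its floor, 30 mm above the table; its back (10 mm thick) supports the lowest 50 mm of their rear (-x) faces, above that both faces are free. Origin: centre of the underside below the feet.
Not all that is in view belongs to the job. Leave any orange or purple look-alike of the half_sole alone.

How it is judged:
By the outcome, as a careful person would: the job done as asked, in the order asked, and still so for the second after the job is handed in, with the robot touching nothing.
It also fails if it takes over 40 s, if anything falls off the work surface, if the arm or the gripper's body presses on something with over 40 N, if the wrist force passes 120 N, or if a joint passes its speed limit or range.

## Working session

There is one attempt and no reset: what is moved stays moved. The work goes in short steps, Python scripts to look and compute and a tool call to move; the robot and the scene stay as the last step left them, time stands still between calls to the robot, and variables do not carry over. Pictures are saved under pics/ and viewed, about 8 in all and at most 12, crops included, and the job is handed in when it is done.

Besides the shell and the picture viewer there is one more tool, called after "Request:" as a command line: name --pt "numbers of a row" for each row, then --argument value for the rest. jog_arm: Moves the arm, as the interface text tells. Its arguments: {"type":"object","properties":{"rows":{"type":"array","items":{"type":"array","items":{"type":"number"}}},"claw":{"type":"number"},"force":{"type":"number"}},"required":["rows"]}

```bash
ls; mkdir -p pics; python3 - <<'E'
from cell import observe,get_image
import cv2,pickle
s=observe();print(s)
for n in("top","side"):
    d=get_image(n);pickle.dump(d,open(n+".pkl","wb"))
    cv2.imwrite(f"pics/{n}0.png",d["color"][:,:,::-1]);print(d["camera_matrix"],d["world_from_camera"])
E
```

```text
pics
{'clock': 0.0, 'joints': array([71.28089292, 22.0160498 ,  0.9375743 , 78.56430646, -0.36121505,
       79.53829793, -2.66454298]), 'qvel': array([-0.03529161, -0.00469444,  0.04335352, -0.06707486,  0.00194475,
       -0.07069747, -0.05910301]), 'joint_torque': array([ 1.34091420e-04, -6.27596283e+01,  8.44434891e-01, -3.71812892e+01,
        1.65739580e-02,  1.42939467e-02,  1.00649976e-05]), 'tcp_pos': array([ 0.16287827, -0.60285656,  0.23024642]), 'tcp_rot': array([-89.12891346,  89.88415627, 105.99013074]), 'wrist_force': array([-0.15681393,  0.07748862, -0.14696827]), 'torque': array([ 0.03285346, -0.00555193,  0.00780992]), 'opening': 0.08511863154156034}
[[426.43781042   0.         326.27634214]
 [  0.         426.43781042 202.83992377]
 [  0.           0.           1.        ]] [[ 0.006441   -0.98111476  0.19331926  0.30049239]
 [-0.99984969 -0.0094306  -0.01454834  0.03475985]
 [ 0.01609671 -0.19319649 -0.98102804  1.10705009]
 [ 0.          0.          0.          1.        ]]
[[515.301165     0.         312.43673464]
 [  0.         515.301165   201.44968163]
 [  0.           0.           1.        ]] [[-0.99362705 -0.0674949   0.09027577  0.39439394]
 [-0.11248962  0.64469853 -0.756115    0.99242824]
 [-0.00716675 -0.76145141 -0.64818237  0.86468296]
 [ 0.          0.          0.          1.        ]]
```

View pics/top0.png

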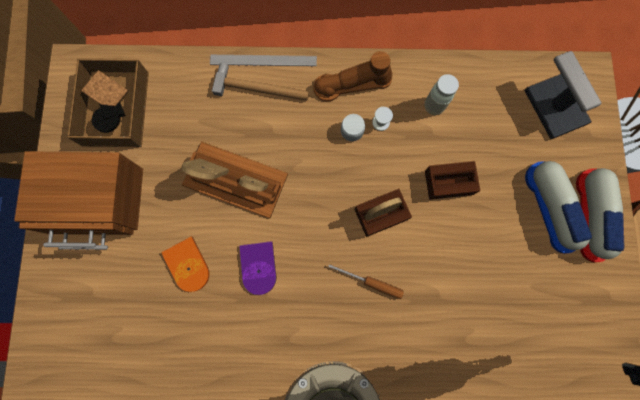

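View pics/side0.png

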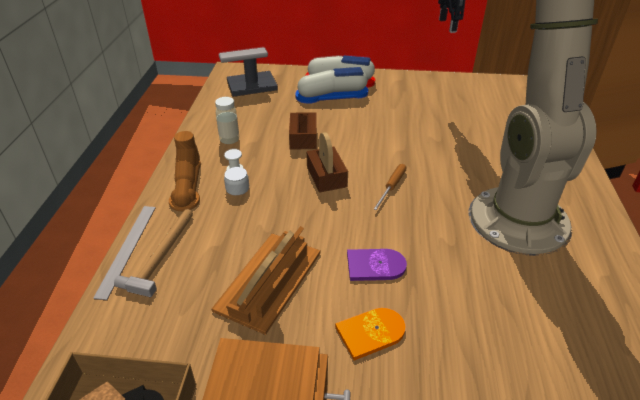

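The top view shows the stand at (235,180) with the large pattern at (205,170) and the small one at (258,186). The empty block is at (453,180) and the filled one at (383,210). Things that could be taken for the half-sole are orange (187,265), purple (258,268), the heel (258,186) and the pattern in the filled block (383,208).

```bash
cat > h.py <<'E'
import numpy as np,pickle
def cloud(d,T=None):
    K=d["camera_matrix"];T=d["world_from_camera"] if T is None else T;z=d["depth"]
    v,u=np.mgrid[:400,:640]
    p=np.stack([(u-K[0,2])/K[0,0]*z,(v-K[1,2])/K[1,1]*z,z,np.ones_like(z)],-1)
    P=(p@T.T)[...,:3];P[z==0]=np.nan
    return P
E
python3 - <<'E'
import pickle,cv2,numpy as np
from h import *
t=pickle.load(open("top.pkl","rb"));s=pickle.load(open("side.pkl","rb"))
a=cv2.resize(t["color"][130:230,170:300],None,fx=4,fy=4,interpolation=2)
b=cv2.resize(t["color"][150:240,345:490],None,fx=4,fy=4,interpolation=2)[:, :520]
c=cv2.resize(s["color"][220:335,205:325],None,fx=4,fy=4,interpolation=2)
im=np.zeros((600,800,3),np.uint8)
im=np.zeros((780,1010,3),np.uint8);im[:400,:520]=a;im[400:760,:520]=b;im[:460,525:1005]=c
cv2.imwrite("pics/c1.png",cv2.resize(im,(777,600),interpolation=3)[:,:,::-1])
P=cloud(t)
# stand region
for nm,(u0,u1,v0,v1) in dict(stand=(170,300,130,230),empty=(415,490,150,210),full=(345,420,180,240)).items():
    Q=P[v0:v1,u0:u1].reshape(-1,3)
    for lo,hi in((.008,.018),(.045,.06),(.06,.09),(.09,.125),(.125,.16)):
        m=Q[(Q[:,2]>lo)&(Q[:,2]<hi)]
        if len(m)>5:
            r=cv2.minAreaRect((m[:,:2]*1000).astype(np.float32));print(nm,lo,hi,len(m),m.mean(0).round(4),np.round(r[0]),np.round(r[1]),round(r[2],1))
E
```

```text
stand 0.008 0.018 1958 [0.577  0.2527 0.0108] [580. 260.] [249. 130.] 70.0
stand 0.045 0.06 414 [0.5559 0.2581 0.0493] [561. 257.] [219.  52.] 69.9
stand 0.06 0.09 518 [0.5584 0.2401 0.0732] [566. 256.] [222.  28.] 69.6
stand 0.09 0.125 217 [0.5728 0.3004 0.1051] [561. 281.] [179.  28.] 70.1
stand 0.125 0.16 228 [0.563  0.3266 0.138 ] [565. 330.] [75. 22.] 68.7
empty 0.008 0.018 142 [ 0.5712 -0.3024  0.0118] [ 577. -309.] [ 79. 121.] 5.6
empty 0.045 0.06 1100 [ 0.5776 -0.3091  0.051 ] [ 578. -310.] [ 81. 123.] 6.3
full 0.008 0.018 67 [ 0.4755 -0.1155  0.0116] [ 487. -126.] [ 74. 119.] 22.3
full 0.045 0.06 1047 [ 0.4874 -0.1249  0.0513] [ 490. -126.] [ 80. 120.] 22.5
full 0.06 0.09 55 [ 0.4853 -0.1168  0.076 ] [ 487. -122.] [11. 82.] 14.8
full 0.09 0.125 105 [ 0.4859 -0.1126  0.1115] [ 492. -120.] [12. 81.] 22.8
full 0.125 0.16 130 [ 0.4917 -0.1206  0.1327] [ 492. -121.] [12. 60.] 22.7
```

View pics/c1.png

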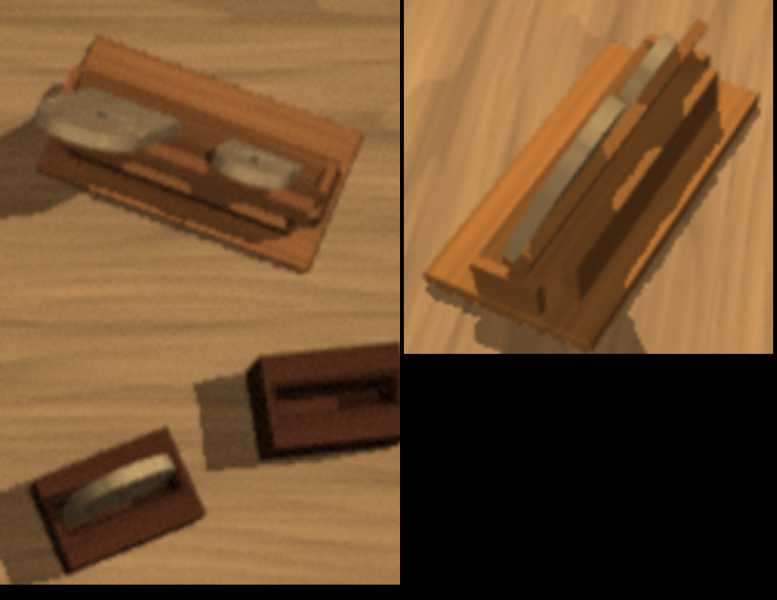

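The half-sole is the taller pattern, at the left of the stand (c1 crop around (110,120), top view (205,170)). The heel is the shorter one at (255,165) in the crop, and the empty block is the one at top px (453,180). Next I'll fit the poses.

```bash
cat >> h.py <<'E'
from scipy.spatial.transform import Rotation as Ro
def rows(s,pos,R,n):
    "rows from state s to TCP pos (m), tool rotation matrix R, in n rows"
    R0=Ro.from_euler('xyz',s["tcp_rot"],degrees=True);p0=s["tcp_pos"]
    w=(R0.inv()*Ro.from_matrix(R)).as_rotvec(degrees=True)/n
    d=(np.array(pos)-p0)*1000/n
    print("per row mm",np.linalg.norm(d).round(1),"deg",np.linalg.norm(w).round(2))
    for i in range(n):
        print(np.r_[R0.inv().apply(d),w].round(1).tolist()); R0=R0*Ro.from_rotvec(w,degrees=True)
E
python3 - <<'E'
import pickle,cv2,numpy as np
from h import *
y=np.radians(-20);xs=np.array([np.cos(y),np.sin(y),0]);ys=np.array([-np.sin(y),np.cos(y),0]);z=np.array([0,0,1.])
c,s=np.cos(np.radians(25)),np.sin(np.radians(25))
u=c*z-s*xs;n=c*xs+s*z
o=np.array([.58,.26,.03])
for nm,reg in(("top",(170,300,130,230)),("side",(205,325,220,335))):
    P=cloud(pickle.load(open(nm+".pkl","rb")));u0,u1,v0,v1=reg
    Q=P[v0:v1,u0:u1].reshape(-1,3);Q=Q[np.isfinite(Q[:,0])]
    for lab,m in(("half",(Q[:,2]>.098)),("heel",(Q[:,2]>.08)&(((Q-o)@ys)<0))):
        q=Q[m]-o;L=q@u*1000;W=q@ys*1000;N=q@n*1000
        print(nm,lab,len(q),"u pct",np.percentile(L,[1,50,99]).round(1),"w",np.percentile(W,[1,2,50,98,99]).round(1),"n",np.percentile(N,[2,25,50,75,98]).round(1))
        f=np.abs(N-np.median(N))<4
        A=np.c_[q[f]];k=np.linalg.svd(A-A.mean(0),full_matrices=0)[2][2];print("  normal",(k*np.sign(k@n)).round(3),"expect",n.round(3))
    # block
t=cloud(pickle.load(open("top.pkl","rb")))[150:210,415:490].reshape(-1,3)
y=np.radians(6.3);R=np.array([[np.cos(y),np.sin(y)],[-np.sin(y),np.cos(y)]])
q=(t[:,:2]-[.578,-.31])@R.T*1000
i=(t[:,2]<.045)&(abs(q[:,0])<25)&(abs(q[:,1])<52);print("slot pts",i.sum(),np.percentile(q[i],[1,50,99],axis=0).round(1),t[i,2].min())
E
```

```text
top half 366 u pct [ 69.5 105.4 125.8] w [ 19.1  19.3  55.1  99.2 100.7] n [ 3.   8.8 14.  14.6 15.5]
  normal [ 0.835 -0.315  0.451] expect [ 0.852 -0.31   0.423]
top heel 126 u pct [48.7 59.7 67.3] w [-85.2 -84.9 -61.2 -35.  -33.6] n [ 2.7  6.4 10.5 14.1 15.4]
  normal [ 0.744 -0.311  0.591] expect [ 0.852 -0.31   0.423]
side half 306 u pct [ 71.5 115.  127.3] w [ 28.8  31.7  82.1 103.1 103.5] n [ 2.8  4.8  8.  11.5 14.5]
  normal [ 0.85  -0.305  0.429] expect [ 0.852 -0.31   0.423]
side heel 113 u pct [51.1 62.  68.2] w [-78.8 -78.4 -49.6 -32.8 -32.4] n [ 2.7  5.6  8.6 11.7 14.3]
  normal [ 0.834 -0.294  0.468] expect [ 0.852 -0.31   0.423]
slot pts 343 [[ -9.4 -51.2]
 [  8.1  -9.6]
 [ 13.6  41.2]] 0.001166727564216652
```

```bash
cat >> h.py <<'E'
_y=np.radians(-20);xs=np.array([np.cos(_y),np.sin(_y),0]);ys=np.array([-np.sin(_y),np.cos(_y),0]);zz=np.array([0,0,1.])
_c,_s=np.cos(np.radians(25)),np.sin(np.radians(25))
u=_c*zz-_s*xs;n=_c*xs+_s*zz
F=np.array([.58,.26,.03])+.0087*n+.061*ys-.002*u
def tool(x,y): return np.c_[x,y,np.cross(x,y)]
E
python3 - <<'E'
from h import *
from cell import observe
s=observe();R0=Ro.from_euler('xyz',s["tcp_rot"],degrees=True);print(R0.as_matrix().round(3))
print("F",F.round(4),"TCP81",(F+.081*u).round(4))
for sg in(1,-1):
    R=tool(-u,sg*n);print(sg,np.linalg.norm((R0.inv()*Ro.from_matrix(R)).as_rotvec(degrees=True)))
p=np.array([.45,-.33,.32]);
th=np.arctan2(-.33,.45)-np.arctan2(-.603,.163);print(np.degrees(th))
R=(Ro.from_euler('z',th)*R0).as_matrix();rows(s,p,R,10)
E
```

```text
[[-0.     0.261 -0.965]
 [ 0.002 -0.965 -0.261]
 [-1.    -0.002  0.   ]]
F [0.6091 0.3143 0.0319] TCP81 [0.5769 0.326  0.1053]
1 59.94203051577996
-1 126.51258623962808
38.61976174679801
per row mm 40.6 deg 3.86
[-8.9, -18.9, -34.8, -3.9, -0.0, 0.0]
[-8.9, -16.5, -36.0, -3.9, -0.0, 0.0]
[-8.9, -14.0, -37.1, -3.9, -0.0, 0.0]
[-8.9, -11.5, -37.9, -3.9, -0.0, 0.0]
[-8.9, -8.9, -38.6, -3.9, -0.0, 0.0]
[-9.0, -6.3, -39.1, -3.9, -0.0, 0.0]
[-9.0, -3.6, -39.4, -3.9, -0.0, 0.0]
[-9.0, -1.0, -39.6, -3.9, -0.0, 0.0]
[-9.0, 1.7, -39.6, -3.9, -0.0, 0.0]
[-9.0, 4.3, -39.4, -3.9, -0.0, 0.0]
```

Request:
jog_arm --pt "-9 -19 -35 -3.9 0 0" --pt "-9 -16.5 -36 -3.9 0 0" --pt "-9 -14 -37 -3.9 0 0" --pt "-9 -11.5 -38 -3.9 0 0" --pt "-9 -9 -38.5 -3.9 0 0" --claw 85

```text
clock: 0.6
tcp_pos: [0.3072, -0.465, 0.2762]
tcp_rot: [-88.5, 90.0, 126.3]
wrist_force: [0.7, -0.7, -0.1]
opening: 0.0851
```

Request:
jog_arm --pt "-9 -6 -39 -3.9 0 0" --pt "-9 -3.5 -39.5 -3.9 0 0" --pt "-9 -1 -39.5 -3.9 0 0" --pt "-9 1.5 -39.5 -3.9 0 0" --pt "-9 4 -39.5 -3.9 0 0"

```text
clock: 1.1
tcp_pos: [0.4497, -0.328, 0.3213]
tcp_rot: [-89.5, 90.0, 144.8]
wrist_force: [-0.0, -0.4, -0.1]
opening: 0.0849
```

```bash
python3 - <<'E'
from h import *
from cell import observe
s=observe();print(s["joints"],s["tcp_pos"],s["tcp_rot"])
R=tool(-zz,Ro.from_euler('z',20,degrees=True).apply([1,0,0]))
rows(s,[.53,0.05,.34],R,10)
E
```

```text
[ 46.66579142  12.94595366 -17.0995865   79.38366146   3.77509356
  88.26792041  -5.87380103] [ 0.44969398 -0.32797343  0.32133104] [-89.45932752  89.96035699 144.80736038]
per row mm 38.7 deg 5.57
[-1.9, -15.6, -35.4, -5.6, -0.0, 0.0]
[-1.9, -12.0, -36.7, -5.6, -0.0, 0.0]
[-1.9, -8.4, -37.7, -5.6, -0.0, 0.0]
[-1.9, -4.7, -38.4, -5.6, -0.0, 0.0]
[-1.9, -1.0, -38.6, -5.6, -0.0, 0.0]
[-1.9, 2.8, -38.5, -5.6, -0.0, 0.0]
[-1.9, 6.5, -38.1, -5.6, -0.0, 0.0]
[-1.9, 10.2, -37.3, -5.6, -0.0, 0.0]
[-1.9, 13.8, -36.1, -5.6, -0.0, 0.0]
[-1.9, 17.2, -34.6, -5.6, -0.0, 0.0]
```

Request:
jog_arm --pt "-2 -15.5 -35.5 -5.6 0 0" --pt "-2 -12 -36.5 -5.6 0 0" --pt "-2 -8.5 -37.5 -5.6 0 0" --pt "-2 -4.5 -38.5 -5.6 0 0" --pt "-2 -1 -38.5 -5.6 0 0"

```text
clock: 1.6
tcp_pos: [0.4895, -0.1391, 0.3311]
tcp_rot: [-92.2, 90.0, 170.1]
wrist_force: [0.7, -0.1, 0.5]
opening: 0.085
```

Request:
jog_arm --pt "-2 3 -38.5 -5.6 0 0" --pt "-2 6.5 -38 -5.6 0 0" --pt "-2 10 -37.5 -5.6 0 0" --pt "-2 14 -36 -5.6 0 0" --pt "-2 17 -34.5 -5.6 0 0"

```text
clock: 2.1
tcp_pos: [0.5296, 0.0495, 0.3412]
tcp_rot: [-91.7, 90.0, -161.4]
wrist_force: [0.0, 0.9, 0.2]
opening: 0.0849
```

```bash
python3 - <<'E'
from h import *
from cell import observe
s=observe();print(s["joints"],s["tcp_pos"],s["tcp_rot"])
print((F+.2*u).round(4));rows(s,F+.2*u,tool(-u,n),10)
E
```

```text
[ 22.86751705  11.93617408 -38.12113468  79.97124669   7.33741555
  90.6055996    5.75560779] [0.52957437 0.04950001 0.3411706 ] [ -91.70088123   89.97618584 -161.37318932]
[0.5296 0.3432 0.2131]
per row mm 32.0 deg 4.72
[12.8, 10.2, -27.5, 4.0, -0.9, 2.4]
[12.7, 7.7, -28.4, 4.0, -0.9, 2.4]
[12.6, 5.2, -29.0, 4.0, -0.9, 2.4]
[12.3, 2.7, -29.5, 4.0, -0.9, 2.4]
[11.9, 0.1, -29.8, 4.0, -0.9, 2.4]
[11.4, -2.4, -29.9, 4.0, -0.9, 2.4]
[10.8, -5.0, -29.8, 4.0, -0.9, 2.4]
[10.1, -7.4, -29.5, 4.0, -0.9, 2.4]
[9.3, -9.9, -29.0, 4.0, -0.9, 2.4]
[8.4, -12.2, -28.4, 4.0, -0.9, 2.4]
```

Request:
jog_arm --pt "13 10 -27.5 4 -0.9 2.4" --pt "12.5 7.5 -28.5 4 -0.9 2.4" --pt "12.5 5 -29 4 -0.9 2.4" --pt "12.5 2.5 -29.5 4 -0.9 2.4" --pt "12 0 -30 4 -0.9 2.4"

```text
clock: 2.6
tcp_pos: [0.5292, 0.1959, 0.2763]
tcp_rot: [79.6, 77.1, -10.5]
wrist_force: [0.6, 0.4, 0.4]
opening: 0.0852
```

Request:
jog_arm --pt "11.5 -2.5 -30 4 -0.9 2.4" --pt "11 -5 -30 4 -0.9 2.4" --pt "10 -7.5 -29.5 4 -0.9 2.4" --pt "9.5 -10 -29 4 -0.9 2.4" --pt "8.5 -12 -28.5 4 -0.9 2.4"

```text
clock: 3.1
tcp_pos: [0.5309, 0.3429, 0.2114]
tcp_rot: [89.9, 64.8, -20.9]
wrist_force: [0.8, -0.1, -0.1]
opening: 0.085
```

```bash
python3 - <<'E'
from h import *
from cell import observe,get_image
import cv2
s=observe();print(s["joints"],s["tcp_pos"],s["tcp_rot"])
d=get_image("wrist");cv2.imwrite("pics/w1.png",d["color"][:,:,::-1])
T=np.eye(4);T[:3,:3]=Ro.from_euler('xyz',s["tcp_rot"],degrees=True).as_matrix();T[:3,3]=s["tcp_pos"]
P=cloud(d,T@d["mount"]).reshape(-1,3);P=P[np.isfinite(P[:,0])]
q=(P-F)*1000;L=q@u;W=q@ys;N=q@n
m=(L>55)&(L<140)&(abs(W)<55)&(abs(N)<20)
print(m.sum(),np.percentile(L[m],[1,50,99,100]),np.percentile(W[m],[0,1,99,100]),np.percentile(N[m],[1,25,50,75,99]))
rows(s,F+.081*u,tool(-u,n),5)
E
```

```text
[-15.69578637  20.12115863 -41.63183832  92.87833287  40.46029411
  70.08670474 -89.29259681] [0.53086397 0.34292217 0.21140958] [ 89.88596552  64.76658701 -20.85809975]
1969 [ 66.68124134 123.78618446 129.52521695 130.55515383] [-37.51733328 -33.1260397   42.84828342  42.96620809] [-4.97954953 -2.10447631  0.83127799  3.72912291  6.61210558]
per row mm 23.4 deg 0.16
[23.4, -0.2, -0.1, -0.1, 0.1, -0.0]
[23.4, -0.2, -0.1, -0.1, 0.1, -0.0]
[23.4, -0.1, -0.1, -0.1, 0.1, -0.0]
[23.4, -0.1, -0.0, -0.1, 0.1, -0.0]
[23.4, -0.1, -0.0, -0.1, 0.1, -0.0]
```

View pics/w1.png

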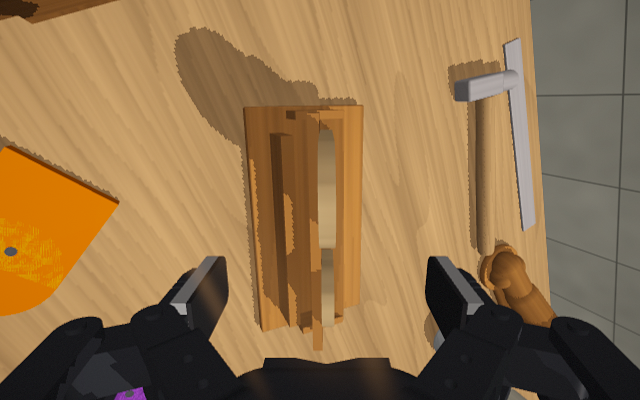

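The plate sits edge-on and centred between the fingers: its top edge is at columns 318–336, and the finger tips are at about (205,285) and (445,285). The fit agrees (top at 130, edge at 43, normal offset +0.8 mm), so I'll descend.

Request:
jog_arm --pt "23.5 0.5 0 -0.1 0.1 0" --pt "23.5 0 0 -0.1 0.1 0" --pt "23.5 0 0 -0.1 0.1 0" --pt "23.5 0 0 -0.1 0.1 0" --pt "23 0 0 -0.1 0.1 0"

```text
clock: 3.65
tcp_pos: [0.578, 0.3242, 0.105]
tcp_rot: [90.2, 64.9, -19.7]
wrist_force: [-1.1, -0.9, 0.7]
opening: 0.0849
```

Request:
jog_arm --pt "0 0 0 0 0 0" --pt "0 0 0 0 0 0" --pt "0 0 0 0 0 0" --pt "0 0 0 0 0 0" --pt "0 0 0 0 0 0" --claw 0 --force 40

```text
clock: 4.15
tcp_pos: [0.5779, 0.3256, 0.1076]
tcp_rot: [90.5, 64.8, -19.4]
wrist_force: [-1.5, 1.2, 5.0]
opening: 0.0117
```

Request:
jog_arm --pt "0 0 0 0 0 0" --pt "0 0 0 0 0 0" --pt "0 0 0 0 0 0" --pt "0 0 0 0 0 0" --pt "0 0 0 0 0 0"

```text
clock: 4.65
tcp_pos: [0.5777, 0.3258, 0.1075]
tcp_rot: [90.5, 64.9, -19.4]
wrist_force: [-4.5, -0.0, 5.8]
opening: 0.0117
```

```bash
python3 - <<'E'
from h import *
from cell import observe
s=observe();print(s["joints"],s["tcp_pos"],s["tcp_rot"],s["opening"],(s["tcp_pos"]-F)@np.c_[u,ys,n]*1000)
E
```

```text
[-15.05292158  27.98818557 -37.63365078  96.67959445  47.75161401
  59.62114785 -92.71796423] [0.57774354 0.32577238 0.1074609 ] [ 90.52347521  64.85727353 -19.37761675] 0.011680161926496123 [8.26065281e+01 3.40702530e-02 1.72684799e+00]
```

Request:
jog_arm --pt "-10 0 0 0 0 0" --pt "-25 0 0 0 0 0" --pt "-30 0 0 0 0 0" --pt "-30 0 0 0 0 0" --pt "-30 0 0 0 0 0"

```text
clock: 5.15
tcp_pos: [0.527, 0.3426, 0.2208]
tcp_rot: [90.3, 64.9, -19.6]
wrist_force: [0.5, -0.4, -1.3]
opening: 0.0116
```

```bash
python3 - <<'E'
from h import *
from cell import observe
s=observe();print(s["joints"],s["tcp_pos"],s["tcp_rot"],s["opening"],s["wrist_force"])
rows(s,[.53,.05,.34],tool(-zz,Ro.from_euler('z',10,degrees=True).apply([1,0,0])),10)
E
```

```text
[-14.96186518  19.02140882 -42.22443046  92.92692499  39.49267217
  70.20313752 -87.7934462 ] [0.52703391 0.3425606  0.22082989] [ 90.29665515  64.91211285 -19.63062386] 0.011641699175883336 [ 0.50746839 -0.40075003 -1.26463196]
per row mm 31.6 deg 3.89
[-6.5, 14.3, 27.4, -2.9, 0.6, -2.5]
[-7.4, 12.6, 28.0, -2.9, 0.6, -2.5]
[-8.2, 10.8, 28.5, -2.9, 0.6, -2.5]
[-9.0, 9.0, 28.9, -2.9, 0.6, -2.5]
[-9.6, 7.1, 29.2, -2.9, 0.6, -2.5]
[-10.2, 5.2, 29.4, -2.9, 0.6, -2.5]
[-10.7, 3.2, 29.5, -2.9, 0.6, -2.5]
[-11.2, 1.2, 29.5, -2.9, 0.6, -2.5]
[-11.5, -0.8, 29.4, -2.9, 0.6, -2.5]
[-11.8, -2.8, 29.2, -2.9, 0.6, -2.5]
```

Request:
jog_arm --pt "-11 14 27.5 -2.9 0.6 -2.5" --pt "-9 12.5 28 -2.9 0.6 -2.5" --pt "-8 11 28.5 -2.9 0.6 -2.5" --pt "-9 9 29 -2.9 0.6 -2.5" --pt "-9.5 7 29 -2.9 0.6 -2.5"

```text
clock: 5.65
tcp_pos: [0.526, 0.1961, 0.2853]
tcp_rot: [82.2, 77.6, -12.7]
wrist_force: [0.9, -0.8, -1.8]
opening: 0.012
```

Request:
jog_arm --pt "-10 5 29.5 -2.9 0.6 -2.5" --pt "-10.5 3 29.5 -2.9 0.6 -2.5" --pt "-11 1 29.5 -2.9 0.6 -2.5" --pt "-11.5 -1 29.5 -2.9 0.6 -2.5" --pt "-12 -3 29 -2.9 0.6 -2.5"

```text
clock: 6.15
tcp_pos: [0.5259, 0.05, 0.3447]
tcp_rot: [-73.9, 89.4, -154.3]
wrist_force: [0.6, 0.3, -0.5]
opening: 0.0112
```

```bash
python3 - <<'E'
from h import *
from cell import observe
s=observe();print(s["joints"],s["tcp_pos"],s["tcp_rot"],s["opening"],s["wrist_force"])
rows(s,[.578,-.31,.26],tool(-zz,Ro.from_euler('z',6.3,degrees=True).apply([1,0,0])),10)
E
```

```text
[ 22.7374196   11.88397428 -38.24878362  79.59604915   7.4332313
  91.56716968  -5.17623656] [0.52585499 0.04996151 0.34473506] [ -73.8584237    89.43392757 -154.25771028] 0.01124047563746587 [ 0.64363972  0.33607689 -0.45308106]
per row mm 37.3 deg 0.33
[8.6, -0.8, 36.3, 0.3, 0.0, 0.1]
[8.6, -0.6, 36.3, 0.3, 0.0, 0.1]
[8.6, -0.4, 36.4, 0.3, 0.0, 0.1]
[8.5, -0.2, 36.4, 0.3, 0.0, 0.1]
[8.5, 0.0, 36.4, 0.3, 0.0, 0.1]
[8.5, 0.2, 36.4, 0.3, 0.0, 0.1]
[8.5, 0.4, 36.4, 0.3, 0.0, 0.1]
[8.5, 0.6, 36.4, 0.3, 0.0, 0.1]
[8.5, 0.8, 36.4, 0.3, 0.0, 0.1]
[8.5, 1.0, 36.4, 0.3, 0.0, 0.1]
```

Request:
jog_arm --pt "8.5 -1 36.5 0.3 0 0.1" --pt "8.5 -0.5 36.5 0.3 0 0.1" --pt "8.5 -0.5 36.5 0.3 0 0.1" --pt "8.5 0 36.5 0.3 0 0.1" --pt "8.5 0 36.5 0.3 0 0.1"

```text
clock: 6.65
tcp_pos: [0.5521, -0.1309, 0.3018]
tcp_rot: [12.2, 89.8, -69.9]
wrist_force: [0.0, -0.6, -0.2]
opening: 0.011
```

Request:
jog_arm --pt "8.5 0 36.5 0.3 0 0.1" --pt "8.5 0.5 36.5 0.3 0 0.1" --pt "8.5 0.5 36.5 0.3 0 0.1" --pt "8.5 1 36 0.3 0 0.1" --pt "8.5 1 36 0.3 0 0.1"

```text
clock: 7.15
tcp_pos: [0.5787, -0.3106, 0.2598]
tcp_rot: [72.4, 89.4, -11.1]
wrist_force: [0.4, -0.5, -0.5]
opening: 0.0117
```

Request:
jog_arm --pt "0 0 0 0 0 0" --pt "0 0 0 0 0 0" --pt "0 0 0 0 0 0" --pt "0 0 0 0 0 0" --pt "0 0 0 0 0 0"

```text
clock: 7.65
tcp_pos: [0.5792, -0.3081, 0.2606]
tcp_rot: [71.2, 89.4, -12.2]
wrist_force: [-0.2, -0.1, -0.4]
opening: 0.0117
```

```bash
cat > look.py <<'E'
import sys
from h import *
from cell import observe,get_image
import cv2
s=observe();print(s["joints"],s["tcp_pos"],s["tcp_rot"],s["opening"],s["wrist_force"])
w=get_image("wrist");a=get_image("top");b=get_image("side")
cv2.imwrite(f"pics/{sys.argv[1]}.png",np.vstack([w["color"],np.hstack([cv2.resize(a["color"][130:230,400:520],(320,267)),cv2.resize(b["color"][60:180,250:394],(320,267))])])[:600,:,::-1])
T=np.eye(4);T[:3,:3]=Ro.from_euler('xyz',s["tcp_rot"],degrees=True).as_matrix();T[:3,3]=s["tcp_pos"]
for nm,d,M in(("w",w,T@w["mount"]),("top",a,None),("side",b,None)):
    P=cloud(d,M).reshape(-1,3);P=P[np.isfinite(P[:,0])]
    m=(abs(P[:,0]-.578)<.07)&(abs(P[:,1]+.31)<.09)
    q=P[m&(P[:,2]>.045)&(P[:,2]<.06)]
    if len(q)>50: r=cv2.minAreaRect((q[:,:2]*1000).astype(np.float32));print(nm,"block",len(q),np.round(r[0],1),np.round(r[1],1),round(r[2],1),"z",np.median(q[:,2]))
    # plate pts in tool frame
    t=(P-s["tcp_pos"])@T[:3,:3]*1000
    k=(abs(t[:,1])<15)&(abs(t[:,2])<55)&(t[:,0]>10)&(t[:,0]<95)&(P[:,2]>.065)
    t=t[k]
    if len(t)>30: print(nm,"plate",len(t),"x max",np.percentile(t[:,0],99),"y",np.percentile(t[:,1],[2,50,98]).round(1),"z",np.percentile(t[:,2],[1,99]).round(1),"slope y/x",np.polyfit(t[:,0],t[:,1],1)[0])
rows(s,[.578,-.31,.20],tool(-zz,Ro.from_euler('z',6.3,degrees=True).apply([1,0,0])),5)
E
python3 look.py l1
```

```text
[ 42.41880893  27.23037143 -26.32908615  69.58864218  11.68148878
  85.12532564  24.36316769] [ 0.57924666 -0.30810123  0.26059742] [ 71.2284595   89.38029295 -12.19745395] 0.011720491638001899 [-0.15347976 -0.05459345 -0.37859174]
w block 5603 [ 578.2 -309.3] [ 80.1 120.1] 6.6 z 0.05412211200225625
w plate 414 x max 80.84045656810466 y [-6.6 -0.9  4.9] z [-43.7 -43. ] slope y/x -5.29531474260192e-05
top block 975 [ 578.1 -309.6] [ 81.6 122.5] 6.5 z 0.05105576984650573
top plate 307 x max 86.28156797223305 y [-7.7 -6.7  3.5] z [-43.5  36.6] slope y/x -0.0169682005739633
side block 513 [ 577.1 -307.8] [ 80.  129.9] 6.2 z 0.051973317718628786
side plate 132 x max 84.95269442299747 y [-7.7 -2.2  3.6] z [-46.7 -16.8] slope y/x 0.014570340980375806
per row mm 12.1 deg 0.14
[12.1, -0.4, 0.3, 0.1, 0.0, -0.1]
[12.1, -0.4, 0.3, 0.1, 0.0, -0.1]
[12.1, -0.4, 0.3, 0.1, 0.0, -0.1]
[12.1, -0.3, 0.3, 0.1, 0.0, -0.1]
[12.1, -0.3, 0.3, 0.1, 0.0, -0.1]
```

View pics/l1.png

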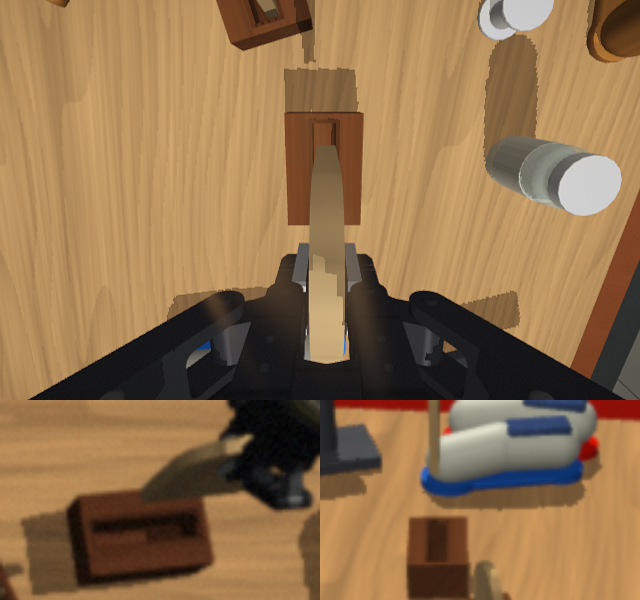

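The wrist view shows the slot at (323,130) lined up under the plate at columns 309–345. The block is measured at (578.2, -309.5) with yaw 6.5°. The plate is square in the jaws, about 2.5 mm off along the slot, so I'll lower it and correct that on the way.

Request:
jog_arm --pt "23 0 0.5 0.1 0 -0.1" --pt "23 0 0.5 0.1 0 -0.1" --pt "23 0 0.5 0.1 0 -0.1" --pt "23 0 0.5 0.1 0 -0.1" --pt "20 0 0.5 0.1 0 -0.1"

```text
clock: 8.3
tcp_pos: [0.5796, -0.3118, 0.1467]
tcp_rot: [2.4, 89.8, -81.7]
wrist_force: [0.4, 0.7, -0.9]
opening: 0.0115
```

Request:
jog_arm --pt "0 0 0 0 0 0" --pt "0 0 0 0 0 0" --pt "4 0 0 0 0 0" --pt "5 0 0 0 0 0" --pt "5 0 0 0 0 0"

```text
clock: 8.8
tcp_pos: [0.5802, -0.3123, 0.1343]
tcp_rot: [24.9, 89.8, -59.1]
wrist_force: [0.3, 0.3, -0.5]
opening: 0.0116
```

```bash
python3 look.py l2 | tail -20
```

```text
[ 42.6107121   31.58293012 -25.31613963  79.51393227  13.80183826
  71.73183942  22.27108798] [ 0.58021234 -0.31226284  0.13433564] [ 24.90898093  89.75533237 -59.12328184] 0.0116018419099205 [ 0.34877912  0.26066555 -0.48016005]
w block 12300 [ 578. -309.] [ 80.2 120. ] 6.6 z 0.05404457415065747
w plate 363 x max 65.99534520181376 y [-6.7 -0.9  4.8] z [-43.7 -43.1] slope y/x -0.0018398382313675491
top block 795 [ 578.2 -309.7] [ 81.4 122.9] 6.7 z 0.05118780401432099
top plate 160 x max 68.73158694489025 y [-8.4 -7.3  3.6] z [-44.   24.5] slope y/x -0.020232669152303897
side block 506 [ 576.9 -307.8] [ 79.6 127.7] 6.2 z 0.052155712307715596
side plate 95 x max 68.53819620879001 y [-8.6 -3.3  3.1] z [-47.9  -2.9] slope y/x 0.019237183023177198
per row mm 13.1 deg 0.08
[-13.1, -0.4, -0.4, -0.1, 0.0, -0.0]
[-13.1, -0.4, -0.5, -0.1, 0.0, -0.0]
[-13.1, -0.4, -0.5, -0.1, 0.0, -0.0]
[-13.1, -0.4, -0.5, -0.1, 0.0, -0.0]
[-13.1, -0.4, -0.5, -0.1, 0.0, -0.0]
```

View pics/l2.png

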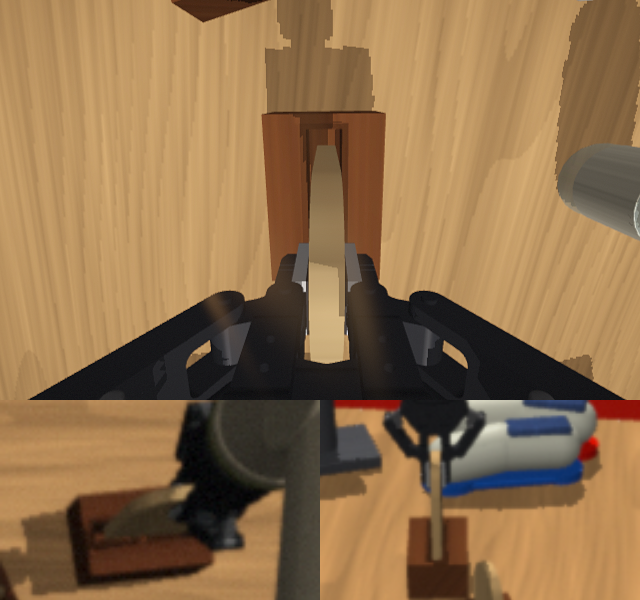

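The foot is at the mouth of the slot and centred: wrist (325,150) between the slot edges at 303–347, side crop (437,540).

Request:
jog_arm --pt "7 -0.3 0 0 0 0" --pt "7 -0.3 0 0 0 0" --pt "7 -0.2 0 0 0 0" --pt "7 0 0 0 0 0" --pt "7 0 0 0 0 0"

```text
clock: 9.45
tcp_pos: [0.579, -0.3122, 0.098]
tcp_rot: [7.4, 89.8, -76.6]
wrist_force: [-0.0, 0.2, 0.2]
opening: 0.0116
```

Request:
jog_arm --pt "2 0 0 0 0 0" --pt "1.5 0 0 0 0 0" --pt "1 0 0 0 0 0" --pt "1 0 0 0 0 0" --pt "0 0 0 0 0 0"

```text
clock: 9.95
tcp_pos: [0.5792, -0.3124, 0.0935]
tcp_rot: [17.9, 89.8, -66.2]
wrist_force: [0.0, 0.1, -1.0]
opening: 0.0115
```

Request:
jog_arm --pt "0.5 0 0 0 0 0" --pt "0.5 0 0 0 0 0" --pt "0.5 0 0 0 0 0" --pt "0 0 0 0 0 0" --pt "0 0 0 0 0 0"

```text
clock: 10.45
tcp_pos: [0.5795, -0.3127, 0.0933]
tcp_rot: [24.4, 89.7, -59.6]
wrist_force: [-1.4, 0.1, 7.9]
opening: 0.0115
```

Request:
jog_arm --pt "0.5 0 0 0 0 0" --pt "0.5 0 0 0 0 0" --pt "0 0 0 0 0 0" --pt "0 0 0 0 0 0" --pt "0 0 0 0 0 0"

```text
clock: 10.95
tcp_pos: [0.5797, -0.3131, 0.0931]
tcp_rot: [25.9, 89.7, -58.1]
wrist_force: [-3.8, 0.9, 11.7]
opening: 0.0115
```

```bash
cat > chk.py <<'E'
import sys,cv2
from h import *
from cell import observe,get_image
s=observe();print(s["tcp_pos"],s["tcp_rot"],s["opening"],s["wrist_force"],s["clock"])
for nm in("top","side"):
    d=get_image(nm);P=cloud(d);cv2.imwrite(f"pics/{sys.argv[1]}{nm}.png",d["color"][:,:,::-1])
    P=P.reshape(-1,3);P=P[np.isfinite(P[:,0])]
    for lab,(x,y,a) in dict(mine=(.578,-.3095,6.6),full=(.490,-.126,22.5)).items():
        q=(P-[x,y,0])@Ro.from_euler('z',a,degrees=True).as_matrix()*1000
        m=(abs(q[:,0])<13)&(abs(q[:,1])<50)&(q[:,2]>60)&(q[:,2]<145);q=q[m]
        if len(q)>10:print(nm,lab,len(q),"x",np.percentile(q[:,0],[2,50,98]).round(1),"y",np.percentile(q[:,1],[1,99]).round(1),"z99",np.percentile(q[:,2],[50,95,99]).round(1),"dx/dz",np.polyfit(q[:,2],q[:,0],1)[0].round(3))
E
python3 chk.py a
```

```text
[ 0.57965301 -0.31311336  0.09313264] [ 25.94509672  89.67739682 -58.11910791] 0.01154937551154315 [-3.80822442  0.94921616 11.69036081] 10.95
top mine 249 x [-11.4  -3.8   9.6] y [-2.8 40. ] z99 [114.2 137.  141.2] dx/dz 0.075
top full 293 x [-2.2  0.6 10. ] y [-35.2  45.3] z99 [121.5 136.7 137.9] dx/dz 0.081
side mine 235 x [-12.3  -0.7  11.3] y [-17.8  42.9] z99 [113.8 140.  143.2] dx/dz 0.013
side full 376 x [-2.6  8.2 10.3] y [-37.2  48.2] z99 [103.1 136.  138.1] dx/dz -0.037
```

Request:
jog_arm --pt "-0.7 0 0 0 0 0" --pt "-0.7 0 0 0 0 0" --pt "0 0 0 0 0 0" --pt "0 0 0 0 0 0" --pt "0 0 0 0 0 0" --force 20

```text
clock: 11.55
tcp_pos: [0.5795, -0.3129, 0.0932]
tcp_rot: [23.3, 89.7, -60.8]
wrist_force: [-1.0, -1.4, 6.4]
opening: 0.0117
```

Request:
jog_arm --pt "0 0 0 0 0 0" --pt "0 0 0 0 0 0" --pt "0 0 0 0 0 0" --pt "0 0 0 0 0 0" --pt "0 0 0 0 0 0" --claw 50

```text
clock: 12.05
tcp_pos: [0.5791, -0.3122, 0.0921]
tcp_rot: [10.7, 89.8, -73.3]
wrist_force: [-0.5, -0.9, 0.2]
opening: 0.0501
```

```bash
python3 look.py l3|head -2; python3 chk.py b
```

```text
[ 42.4956845   33.55626271 -24.85445619  82.18267917  14.72110115
  67.35809063  21.61195499] [ 0.57906712 -0.31220205  0.09207178] [ 10.73778526  89.8353889  -73.28709969] 0.05009044132644211 [-0.48095968 -0.92187771  0.24580485]
[ 0.57909411 -0.31228528  0.09216942] [ 12.86059508  89.82809078 -71.17327439] 0.04990824698138256 [0.36158255 0.69475769 0.5767074 ] 12.2
top mine 245 x [-6.8 -5.2  5.3] y [-13.8  39.8] z99 [109.6 136.3 138.4] dx/dz 0.049
top full 292 x [-2.2  0.6  9.9] y [-35.4  45.6] z99 [121.9 137.1 138.5] dx/dz 0.085
side mine 160 x [-6.7 -0.9  5.4] y [-14.9  43.2] z99 [112.6 136.6 138.9] dx/dz -0.01
side full 369 x [-2.3  8.4 10.3] y [-38.   47.6] z99 [103.2 136.8 139.5] dx/dz -0.032
```

View pics/l3.png

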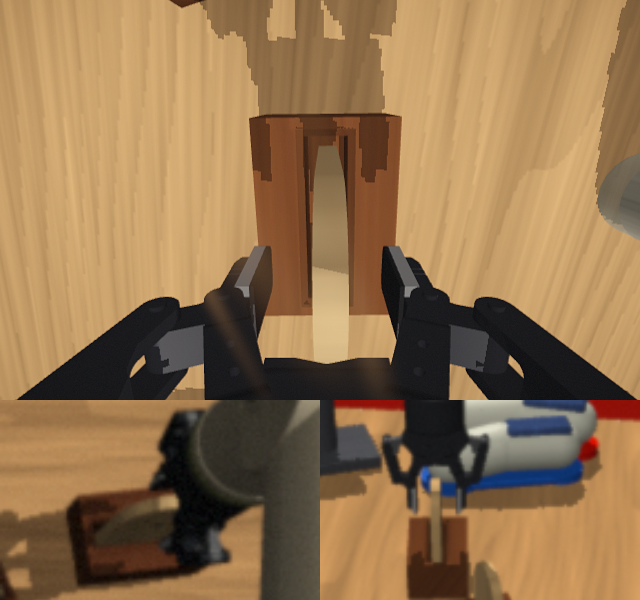

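The plate stands free and upright at wrist px (330,250), with its top at about 138 mm, the same as the filled block's pattern. I'll retreat straight up.

Request:
jog_arm --pt "-10 0 0 0 0 0" --pt "-20 0 0 0 0 0" --pt "-30 0 0 0 0 0" --pt "-30 0 0 0 0 0" --pt "-30 0 0 0 0 0"

```text
clock: 12.8
tcp_pos: [0.579, -0.3118, 0.2144]
tcp_rot: [22.0, 89.8, -62.0]
wrist_force: [0.6, 0.3, -0.3]
opening: 0.05
```

Request:
jog_arm --pt "-20 -40 0 0 0 0" --pt "-10 -40 0 0 0 0" --pt "0 -30 0 0 0 0" --pt "0 0 0 0 0 0" --pt "0 0 0 0 0 0"

```text
clock: 13.3
tcp_pos: [0.4693, -0.3237, 0.2434]
tcp_rot: [21.2, 89.7, -62.9]
wrist_force: [1.0, -0.4, 0.0]
opening: 0.0502
```

```bash
python3 chk.py c; python3 - <<'E'
import cv2,numpy as np
s=cv2.imread("pics/cside.png");t=cv2.imread("pics/ctop.png")
cv2.imwrite("pics/end.png",np.hstack([cv2.resize(s[60:210,240:390],(400,400)),cv2.resize(t[120:300,160:340],(400,400))]))
E
```

```text
[ 0.46929387 -0.32370373  0.24339062] [ 21.15558223  89.72358394 -62.94581588] 0.05016656006825232 [ 0.97553988 -0.37831584  0.0324885 ] 13.3
top mine 386 x [-6.9 -5.2  5.4] y [-42.6  39.7] z99 [113.7 136.8 138.5] dx/dz 0.059
top full 290 x [-2.2  0.8  9.7] y [-35.6  45.6] z99 [122.8 137.  139.5] dx/dz 0.078
side mine 166 x [-6.5 -0.8  5.6] y [-16.3  44.2] z99 [111.  137.2 139.4] dx/dz -0.003
side full 377 x [-2.7  8.4 10.1] y [-37.8  47.8] z99 [102.6 136.4 138.2] dx/dz -0.036
```

View pics/end.png

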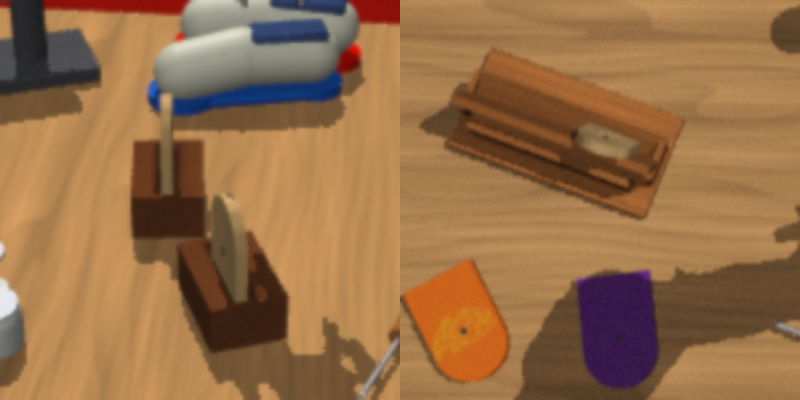

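The half-sole stands upright in the empty block (crop px (167,145)), and the heel is still leaning on the stand (605,140). The look-alikes haven't moved.

```bash
python3 -c "
from cell import finish_job;print(finish_job())"
```

```text
the job is handed in; nothing more can be done
None
```

The half-sole pattern now stands upright in the empty block's slot with its round end up, and the gripper has let go and moved clear. I handed the job in at about 13.4 s on the clock.

- **Seated:** its top measures about 138.5 mm above the table, against the 138 mm expected for a foot on the slot floor. The like pattern in the other block measured the same.
- **Upright and centred:** it is within about 1 mm of the slot's centre and shows no lean in the cameras.
- **Left alone:** the heel pattern is still leaning on the stand, and the orange and purple look-alikes have not moved.
- **Forces:** wrist force peaked at about 12 N in the readings, while seating the foot.
- **One disagreement:** contact came with the gripper about 2 mm higher than I had computed (93 mm instead of 91 mm). After release the top height matched the filled block's pattern, so I put it down to calibration or a small shift in the grip.

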